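# Sweep the used coffee capsules into the pan

### The arm

A 6-joint arm with a two-finger parallel gripper is mounted at the origin on a cart in front of the work surface, level with it; the furniture and walls round the work are solid. World frame = base frame: x ahead of the robot, y to its left, z up, the work surface at z = 0. Lengths are in m, angles in degrees, forces in N, time in s.
With the tool pointing down it reaches from about 0.325 to 0.85 m from the base axis. Payload 15.5 kg.
Tool frame: the origin (TCP) lies at the very end of the fingers, on their centre line; the grasp point (between the pads) lies arm.grip_depth behind it (arm.grip_depth is the distance from the TCP to the grasp point, in m); z points along the fingers, y is the line along which they close (so a half turn about z gives the same grasp; the last joint's range is limited). The gripper opens to 91 mm and grips with 3 to 60 N. Pads are 32 mm wide; open, the fingers measure 118 mm over their backs; the gripper's body (76 mm by 178 mm) begins 60 mm behind the grasp point.
Start: joints at [67.523, 28.281, 77.091, -0, 74.628, -5.472], TCP at [0.183, 0.598, 0.214] pointing down, gripper open.
Joint ranges: [-166.48, 166.48], [-47.26, 123.95], [12.59, 153.08], [-70.14, 250.14], [6.76, 159.57], [-176.63, 176.63]. Speed limits (degrees/s): [108.29, 108.29, 147.25, 172.46, 172.46, 172.46].

### API

Orientations are given as a 3x3 rotation matrix whose columns are the frame's x, y, z axes.
In Python, from rig import arm gives the robot as it stands. Calls block until the motion is done:
- arm.move_to(position, orientation): joint-space move of the TCP to a pose.
- arm.move_l(position, orientation=None, feed=0.15): straight line of the TCP; orientation=None keeps the orientation; feed is the mean speed in m/s.
- arm.move_joints(angles): joint-space move.
- arm.grip(opening): finger opening in m; the grip force is fixed at half the most; returns when the fingers have stopped.
- arm.sleep(seconds).
- arm.solve_ik(position, orientation): joint angles nearest the present ones, or None.
- arm.snapshot(name): name is "scene" or "top" or "wrist"; returns the picture (480x640x3 uint8, red, green, blue); there is no depth.
- arm.get_calibration(name): a dict with "intrinsics" (3x3 intrinsics, pixels), "cam_to_world" (4x4, takes a point from camera to world coordinates). Camera axes: x right, y down, z forward; pixel columns grow to the right and rows downward; lengths in m; the calibration is good to about 2 mm. The wrist camera is an equidistant fisheye: a pixel r from the principal point sees the ray r / f radians off the axis. A picture is of the moment at which its call begins: read the wrist's pose just before it. get_calibration takes no time and is no camera call; for the wrist camera it gives the pose at the moment of the call.
A pose or a line that the arm cannot do raises arm.Unreachable and nothing moves.
- arm.sign_off(): hands the job in; it is judged then, once.
Readings, each from a call of its own:
- arm.current_t(): time.
- arm.current_joint_positions(): joint angles.
- arm.current_dq(): joint speeds.
- arm.current_tau(): joint torques, N m.
- arm.current_ee_pos(): TCP position.
- arm.current_tool_rot(): TCP orientation.
- arm.current_force(): force on the tool from outside, world axes, zero at the start.
- arm.current_torque(): the same for the moment, N m.
- arm.current_width(): finger opening in m.
- arm.current_grasp_force(): force on a finger pad.
Only numpy, scipy, OpenCV 4.12 (cv2) and the standard library are available. Lean on these libraries where they do the work, as an engineer would, in place of code of your own. Each camera call takes 0.05 s, during which the arm holds its last target. There are 200 camera calls.

### The job

Sweep the three used coffee capsules, the dome-shaped ones, across the worktop and over the lip of the low steel pan until each lies wholly inside it. Only push them along with the fingers, without picking any of them up, and leave the little milk portion cup among them, and everything else standing about, where it is.

Things in the scene. Friction and masses are not known exactly. Their poses are not given: they have to be found in the camera images.
- tray: low three-sided steel sweeping pan, fixed. Origin: centre of its floor, at worktop height; x runs across the mouth, y points out of the open mouth (about world +y, the robot's left). Floor 2 mm thick, flat, inside x from -108 to 108 mm, y from -50 to 50 mm. Side and back walls 2 mm thick with a 4 mm bead on top, 36 mm high; a black loop handle reaches 27 mm out behind the back wall
- tray_mouth (a point): middle of the pan's open mouth, on the edge of the flat floor (50 mm from the pan's origin along its y, 2 mm above the worktop). From this edge a thin lip, as wide as the pan, slopes down outward to the worktop within 17 mm. The straight way from each capsule along the pan's -y axis into the pan is free
- capsule_a: one of three identical used coffee capsules: dark grey aluminium dome, 29 mm across its rim at the bottom, narrowing upward to a rounded top, 21 mm tall, about 12 to 17 g, standing rim down on the worktop; origin at the centre of its underside, z up. Free to slide; it does not roll while it stands
- capsule_b: one of three identical used coffee capsules: dark grey aluminium dome, 29 mm across its rim at the bottom, narrowing upward to a rounded top, 21 mm tall, about 12 to 17 g, standing rim down on the worktop; origin at the centre of its underside, z up. Free to slide; it does not roll while it stands
- capsule_c: one of three identical used coffee capsules: dark grey aluminium dome, 29 mm across its rim at the bottom, narrowing upward to a rounded top, 21 mm tall, about 12 to 17 g, standing rim down on the worktop; origin at the centre of its underside, z up. Free to slide; it does not roll while it stands
- creamer: milk portion cup: grey tapered cup, flat dark peel lid with a small tab, 29 x 36 x 18 mm, 20 g, loose; origin at its underside. It and the capsules stand side by side, about 52 mm apart along the pan's x (at about -78, -26, 26 and 78 mm, in any order), each 140 to 220 mm from the pan's origin along its y. To be left alone
- tea_light: low round candle in a cup, 38 mm across and 15 mm tall, loose, behind the capsules as seen from the pan (320 to 350 mm from the pan's origin along its y axis); origin at the centre of its underside. To be left alone
- salt_shaker: clear shaker with a pale cap, 44 mm across, 90 mm tall, loose, at the front left; origin at the centre of its underside. To be left alone
- mug: dark mug, 82 mm across, 119 mm with the handle, 97 mm tall, loose, on the hob at the right; origin at its underside. To be left alone
- espresso_cup: small pale cup with a handle, 64 x 87 x 51 mm, loose, behind the work near the toaster; origin at its underside. To be left alone
- kitchen_timer: round kitchen timer with a dial on top, 63 mm across, 48 mm tall, loose, behind the pan; origin at the centre of its underside. To be left alone

How it is judged (in metres and radians):
At the end, for the whole second after the job is handed in: Each capsule's origin is inside the pan (x within 108 mm of the pan's origin, y from -50 to +40 mm), below 30 mm and at rest (under 20 mm/s), upright or not. Milk portion cup, tea light, shaker, mug, espresso cup and timer are each within 12 mm of where they stood (x of capsule_a in the frame of tray between -0.108 and 0.108 m and y of capsule_a in the frame of tray between -0.05 and 0.04 m and height (world z) of each of capsule_a, capsule_b, capsule_c below 0.03 m and linear speed of each of capsule_a, capsule_b, capsule_c below 0.02 m/s and x of capsule_b in the frame of tray between -0.108 and 0.108 m and y of capsule_b in the frame of tray between -0.05 and 0.04 m and x of capsule_c in the frame of tray between -0.108 and 0.108 m and y of capsule_c in the frame of tray between -0.05 and 0.04 m and distance of each of creamer, tea_light, salt_shaker, mug, espresso_cup, kitchen_timer from where it was at the start of the episode below 0.012 m); the robot touches nothing.
It fails at once if a capsule is lifted: its underside rises over 30 mm above the worktop (height (world z) of any of capsule_a, capsule_b, capsule_c above 0.03 m).
It fails at once if the milk portion cup or another thing standing about is moved by more than 12 mm (distance of any of creamer, tea_light, salt_shaker, mug, espresso_cup, kitchen_timer from where it was at the start of the episode above 0.012 m).
It also fails if it takes over 50 s, if anything falls off the work surface, if the arm or the gripper's body presses on something with over 40 N, if the wrist force passes 120 N, or if a joint passes its speed limit or range.

## Working session

There is one attempt and no reset: what is moved stays moved. The work goes in short steps, each a Python script; the robot and the scene stay as the last script left them, time stands still between calls to the robot, and variables do not carry over. Pictures are saved under pics/ and viewed, at most 10 in all, crops included, and the job is handed in when it is done.

```bash
mkdir -p pics; python3 - <<'E'
from rig import arm
import cv2
for n in("top","scene"):
    cv2.imwrite(f"pics/{n}0.png",arm.snapshot(n)[:,:,::-1])
    c=arm.get_calibration(n);print(c)
print(arm.grip_depth,arm.current_tool_rot(),arm.current_t())
E
```

```text
{'intrinsics': array([[576.10062576,   0.        , 317.27725502],
       [  0.        , 576.10062576, 232.95215257],
       [  0.        ,   0.        ,   1.        ]]), 'cam_to_world': array([[ 1.87547288e-03, -9.86548558e-01,  1.63457720e-01,
         3.29283845e-01],
       [-9.99822331e-01,  1.21591101e-03,  1.88103377e-02,
        -1.15803670e-01],
       [-1.87560616e-02, -1.63463957e-01, -9.86370998e-01,
         1.46360112e+00],
       [ 0.00000000e+00,  0.00000000e+00,  0.00000000e+00,
         1.00000000e+00]])}
{'intrinsics': array([[603.90166145,   0.        , 321.85191086],
       [  0.        , 603.90166145, 237.01161347],
       [  0.        ,   0.        ,   1.        ]]), 'cam_to_world': array([[ 9.09244421e-01, -1.90494695e-01,  3.70116676e-01,
        -8.50332281e-02],
       [-4.16260647e-01, -4.13347036e-01,  8.09858816e-01,
        -1.49277198e+00],
       [-1.28717672e-03, -8.90424617e-01, -4.55128932e-01,
         8.12282410e-01],
       [ 0.00000000e+00,  0.00000000e+00,  0.00000000e+00,
         1.00000000e+00]])}
0.0188 [[-9.56274883e-01  2.92469152e-01 -3.79471441e-04]
 [ 2.92469386e-01  9.56274407e-01 -9.57877954e-04]
 [ 8.27290741e-05 -1.02697841e-03 -9.99999469e-01]] 0.1
```

View pics/top0.png

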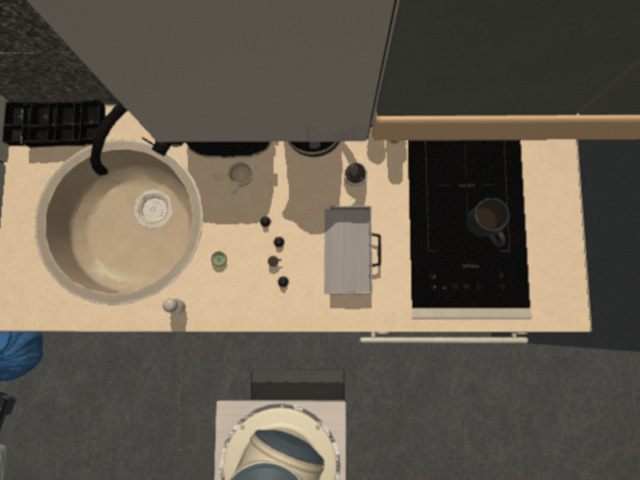

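View pics/scene0.png

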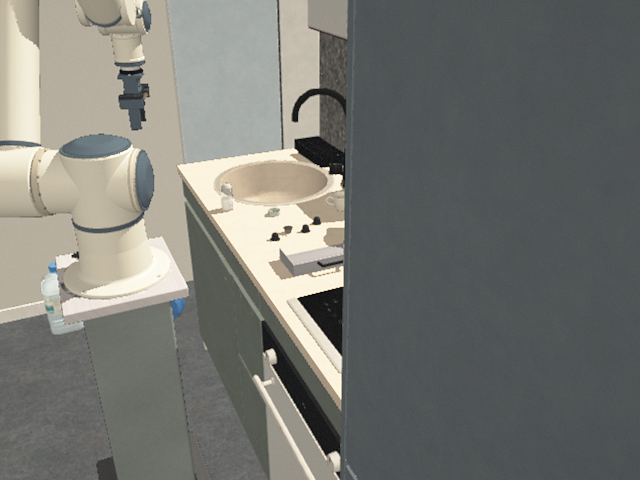

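The top view shows capsules at about (265,222), (279,242) and (283,282). The creamer, with its tab, is at (273,261), the tea light at (219,260), and the pan spans u 325–371, v 208–294. The scene view agrees, though it sees only part of the worktop. Next I'll get rough positions and a closer wrist view.

```bash
cat > h.py <<'E'
import numpy as np, cv2
from rig import arm
def ray(uv,name,c=None):
    c=c or arm.get_calibration(name);K=c["intrinsics"];M=c["cam_to_world"]
    d=np.array([(uv[0]-K[0,2])/K[0,0],(uv[1]-K[1,2])/K[1,1],1.])
    if name=="wrist":
        r=np.hypot(d[0],d[1]);d=np.array([*(d[:2]/max(r,1e-9)*np.sin(r)),np.cos(r)])
    return M[:3,3],M[:3,:3]@d
def pt(uv,z,name,c=None):
    o,d=ray(uv,name,c);return o+d*(z-o[2])/d[2]
E
python3 - <<'E'
from h import *
for n,uv,z in [("c1",(265,222),.01),("c2",(279,242),.01),("cr",(273,261),.01),("c3",(283,282),.01),("tea",(219,260),.01),("salt",(172,306),.06),("esp",(240,173),.04),("tim",(356,174),.04),("pTL",(325,207),.036),("pBL",(325,294),.036),("pTR",(371,207),.036),("pBR",(371,294),.036)]:
    print(n,pt(uv,z,"top").round(3)[:2])
a=arm.current_joint_positions();print(a)
R=np.diag([-1.,1,-1]) ; R=np.array([[-1,0,0],[0,1,0],[0,0,-1.]])
for p in [(.42,.06,.3),(.42,0.0,.3)]: print(arm.solve_ik(p,R))
R2=np.array([[0,1,0],[1,0,0],[0,0,-1.]]);print(arm.solve_ik((.42,.06,.3),R2))
arm.move_to((.42,.06,.3),R2)
import json
c=arm.get_calibration("wrist");im=arm.snapshot("wrist");cv2.imwrite("pics/w1.png",im[:,:,::-1]);np.save("w1c.npy",c,allow_pickle=True);print(c,arm.current_t())
E
```

```text
c1 [0.599 0.046]
c2 [0.547 0.01 ]
cr [0.498 0.024]
c3 [ 0.445 -0.002]
tea [0.501 0.162]
salt [0.382 0.264]
esp [0.721 0.109]
tim [ 0.717 -0.187]
pTL [ 0.632 -0.108]
pBL [ 0.413 -0.108]
pTR [ 0.632 -0.224]
pBR [ 0.413 -0.221]
[ 6.75238010e+01  2.83091782e+01  7.71228137e+01 -9.24020720e-04
  7.46270336e+01 -5.47010345e+00]
[ 5.45637057e-02  6.67567336e+00  9.55604557e+01 -2.54444375e-14
  7.77638709e+01 -8.99454363e+01]
[-8.15808163e+00  6.28446090e+00  9.60268341e+01 -2.54444375e-14
  7.76887050e+01 -9.81580816e+01]
[ 5.45637057e-02  6.67567336e+00  9.55604557e+01 -2.54444375e-14
  7.77638709e+01  5.45637057e-02]
{'intrinsics': array([[371.64829954,   0.        , 318.37993743],
       [  0.        , 371.64829954, 232.11677856],
       [  0.        ,   0.        ,   1.        ]]), 'cam_to_world': array([[ 9.99997634e-01,  2.14635134e-03, -3.53264809e-04,
         4.20368396e-01],
       [ 1.95967661e-03, -9.59429290e-01, -2.81942542e-01,
         1.39171280e-01],
       [-9.44080358e-04,  2.81941182e-01, -9.59431227e-01,
         4.70566929e-01],
       [ 0.00000000e+00,  0.00000000e+00,  0.00000000e+00,
         1.00000000e+00]])} 2.2833
```

View pics/w1.png

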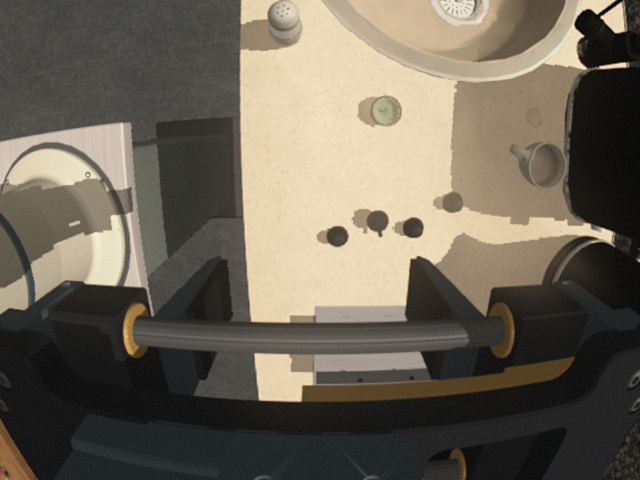

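The wrist view shows four small objects at (337,236), (377,220), (413,227) and (452,202). The one at (377,220) seems to have a tab. I'll enlarge a crop to tell them apart and mark the pixels.

```bash
python3 - <<'E'
from h import *
im=cv2.imread("pics/w1.png");top=cv2.imread("pics/top0.png")
a=cv2.resize(im[180:260,310:480],None,fx=4.7,fy=4.7,interpolation=cv2.INTER_CUBIC)
b=cv2.resize(top[200:300,250:390],None,fx=2,fy=2,interpolation=cv2.INTER_CUBIC)
o=np.zeros((600,800,3),np.uint8);o[:a.shape[0],:a.shape[1]]=a[:,:800];o[390:590,:280]=b;
c=cv2.resize(im[300:400,290:440],None,fx=2,fy=2);o[390:590,400:700]=c
cv2.imwrite("pics/z1.png",o)
cal=np.load("w1c.npy",allow_pickle=True).item()
for uv in [(337,236),(377,220),(413,227),(452,202)]: print(pt(uv,.012,"wrist",cal)[:2].round(4))
E
```

```text
[ 0.4442 -0.0008]
[0.4955 0.0208]
[0.544  0.0117]
[0.5957 0.0461]
```

View pics/z1.png

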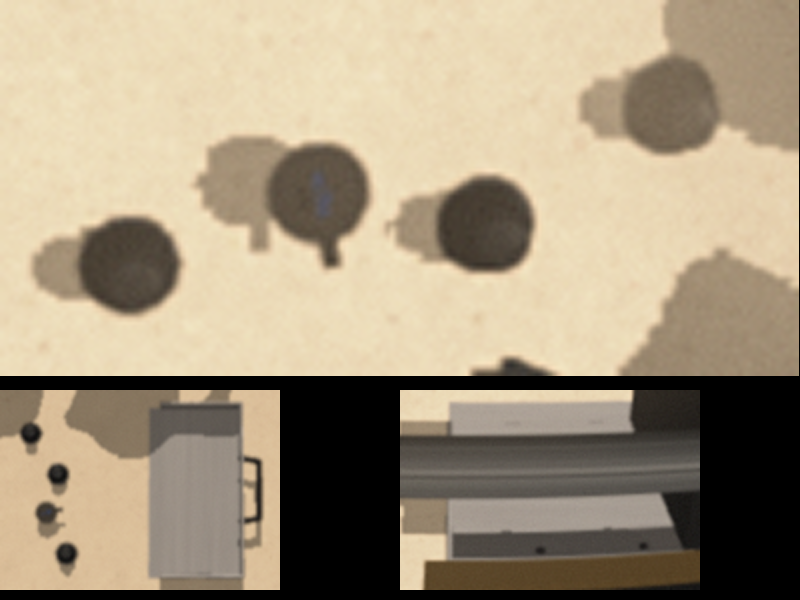

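The crop confirms it: the tabbed object at x≈0.496 is the creamer, and the other three are domes. I'll use the slightly opened fingers as a fork, which centres a capsule behind its rim, and push along -y. The middle capsule goes first.

```bash
cat >> h.py <<'E'
R2=np.array([[0,1,0],[1,0,0],[0,0,-1.]])
def sweep(x,y,xe,ye,off=.028,z=.005):
    arm.move_to((x,y+off+.014,.07),R2)
    arm.move_l((x,y+off+.014,z),feed=.12)
    arm.move_l((x,-.075+off,z),feed=.08)
    arm.move_l((xe,ye+off,z),feed=.06)
    print("F",np.round(arm.current_force(),1))
    arm.move_l((xe,ye+off+.025,z),feed=.08)
    arm.move_l((xe,ye+off+.025,.09),feed=.15)
def snap(n):
    c=arm.get_calibration("wrist");im=arm.snapshot("wrist");cv2.imwrite(f"pics/{n}.png",im[:,:,::-1]);np.save(n+"c.npy",c,allow_pickle=True)
E
python3 - <<'E'
from h import *
arm.grip(.018);print(arm.current_width())
sweep(.544,.012,.534,-.185)
arm.move_l((.52,.08,.25),feed=.25)
snap("w2");print(arm.current_t())
cv2.imwrite("pics/top2.png",arm.snapshot("top")[:,:,::-1])
E
```

```text
0.017879881610613768
F [-0.   4.6  8.3]
11.0167
```

View pics/w2.png

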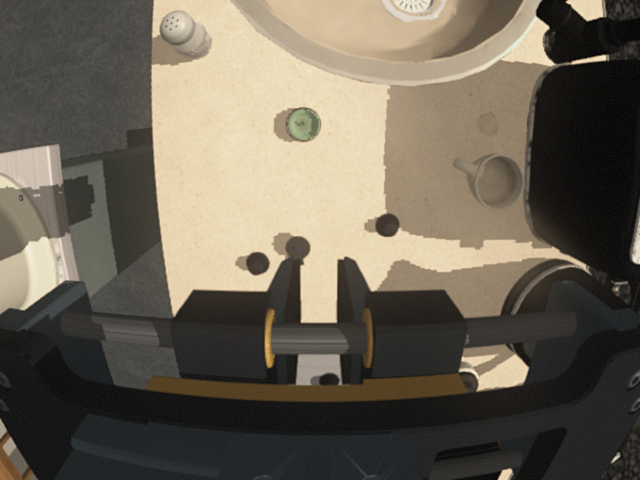

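The capsule is in the pan at (330,380), and the creamer at (297,247) is undisturbed. An 8 N vertical force suggests the fingertips brush the pan floor. I'll check where the capsule lies.

```bash
python3 - <<'E'
from h import *
c=np.load("w2c.npy",allow_pickle=True).item()
for n,uv in dict(cap=(330,380),c3=(257,263),cr=(297,248),c1=(387,225)).items(): print(n,pt(uv,.012,"wrist",c)[:2].round(4))
t=cv2.imread("pics/top2.png");w=cv2.imread("pics/w2.png")
o=np.zeros((600,800,3),np.uint8)
b=cv2.resize(t[190:310,240:400],None,fx=3,fy=3,interpolation=cv2.INTER_CUBIC);o[:360,:480]=b
b=cv2.resize(w[340:400,290:360],None,fx=4,fy=4,interpolation=cv2.INTER_CUBIC);o[360:600,:280]=b
cv2.imwrite("pics/z2.png",o)
E
```

```text
cap [ 0.5354 -0.1746]
c3 [ 4.465e-01 -3.000e-04]
cr [0.4945 0.0188]
c1 [0.5982 0.0466]
```

View pics/z2.png

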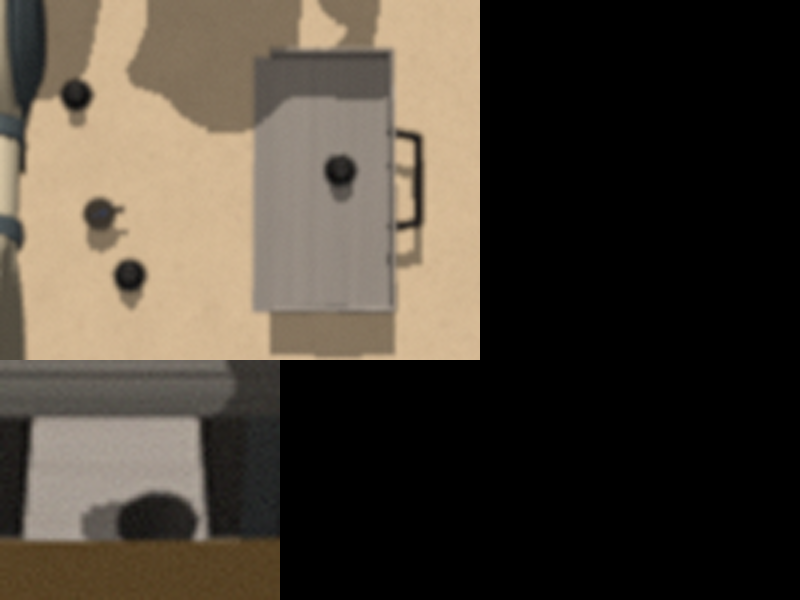

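The first capsule stands in the pan at about (0.535, -0.18). I'll sweep the other two with the fingertips 2 mm higher.

```bash
python3 - <<'E'
from h import *
sweep(.597,.046,.584,-.168,z=.007)
arm.move_l((.52,.08,.09),feed=.25)
sweep(.445,-.001,.460,-.168,z=.007)
arm.move_l((.46,-.05,.2),feed=.25)
arm.move_to((.36,.12,.25),R2)
t=arm.snapshot("top")[:,:,::-1];print(arm.current_t())
np.save("t3.npy",t)
cv2.imwrite("pics/z3.png",cv2.resize(t[150:320,160:400],None,fx=3,fy=3,interpolation=cv2.INTER_CUBIC))
E
```

```text
F [0.5 2.6 4.9]
F [-0.7  5.3  9. ]
25.0
```

View pics/z3.png

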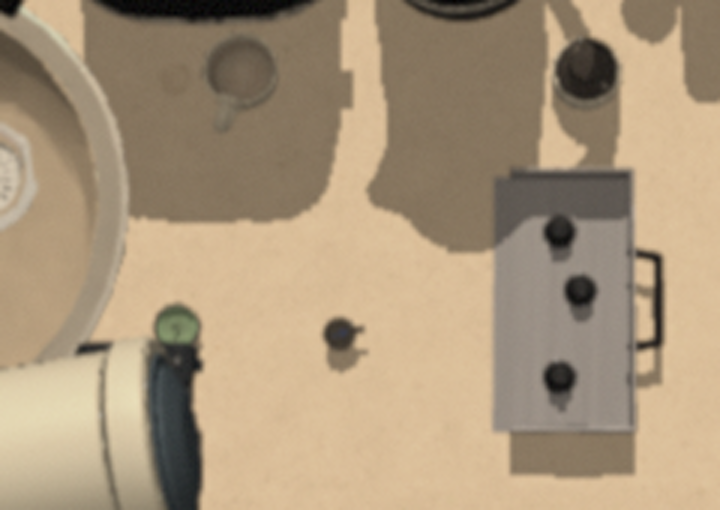

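All three capsules stand well inside the pan, at (559,230), (580,290) and (559,377) in the crop. The creamer is still at its original top-view pixel (273,261), and the arm is clear, so I'm handing in.

```bash
python3 -c "
from rig import arm
print(arm.sign_off())"
```

```text
the job is handed in; nothing more can be done
None
```

I swept all three capsules into the pan and handed the job in at about 25 s; the last picture shows the milk cup where it started, and I saw nothing else disturbed, but no verdict came back.

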